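# Set the knife gap of a film coater to a gauge

### The arm

A 6-joint arm with a two-finger parallel gripper is mounted at the origin on the work surface; the furniture and walls round the work are solid. World frame = base frame: x ahead of the robot, y to its left, z up, the work surface at z = 0. Lengths are in m, angles in rad, forces in N, time in s.
With the tool pointing down it reaches from about 0.3 to 0.875 m from the base axis. Payload 6.4 kg.
Tool frame: the origin (TCP) lies on the centre line of the jaws, within the pads' length; the fingertips stand 11 mm ahead of it and the grasp point (between the pads) lies 8 mm behind it (manip.tip_extent is the distance from the TCP to the fingertips, in m); z points along the fingers, x is the direction in which the jaws open and shut, and the axes are right-handed (so a half turn about z gives the same grasp; the last joint's range is limited). The gripper opens to 88 mm and grips with 3 to 60 N. Pads are 18 mm wide; open, the fingers measure 123 mm over their backs; the gripper's body (75 mm by 187 mm) begins 45 mm behind the grasp point.
Start: joints at [1.066, 0.181, 1.607, -0, 1.354, -0.206], TCP at [0.169, 0.55, 0.25] pointing down, gripper open.
Joint ranges: [-2.99, 2.99], [-0.89, 2.07], [0.3, 2.58], [-1.14, 4.28], [0, 2.63], [-3.12, 3.12]. Speed limits (rad/s): [2.57, 2.57, 3.01, 3.14, 3.14, 3.14].

### API

Orientations are given as a rotation vector (axis times angle).
In Python, from workcell import status, imaging, manip gives the robot as it stands.
- The arm moves only by the tool servo_tool, never from a script. Its argument "series" is one flat list of numbers, 5 for each row, row after row: the shift along the tool's x, y, z in m, then the turn about the tool's z in degrees, then the closure, from 0 (fully open) to 1 (shut). A call has 1 to 12 rows; each row shifts and turns the commanded pose from where the row before left it, along the tool's axes as they then stand; what a row does not reach is not made up. A row lasts 1/8 s, in which the tool goes at most 62.5 mm and 10.7 degrees, less where a joint would pass 70% of its speed; a pose out of reach is approached as far as the arm can. A call is refused whole if a number of a shift passes 0.0625 or a number of a turn 10.7, either way. A call with a gripper value outside its range is refused whole. The fingers move at their own pace and stop on an object; "grip_force" is the grip in N (left out, the last holds). Time passes only in rows, so rows that do not move let the fingers close. It gives the time, the measured TCP pose, the force and the opening at its end, in the units of the state.
- status.get_obs(): the state, without advancing time (a new reading comes with each control period).
- imaging.grab_frame(name): name is "scene" or "top" or "wrist"; returns the picture (420x560x3 uint8, blue, green, red); there is no depth.
- imaging.camera_info(name): a dict with "K" (3x3 intrinsics, pixels), "camera_from_world" (4x4, takes a point from world to camera coordinates). Camera axes: x right, y up, looking along -z (the intrinsics and any distortion apply to the point x, -y, -z); pixel columns grow to the right and rows downward; lengths in m; the calibration is good to about 2 mm. A picture is of the moment at which its call begins: read the wrist's pose just before it. camera_info takes no time and is no camera call; for the wrist camera it gives the pose at the moment of the call.
- manip.close_job(): hands the job in, once; it reports no verdict.
The state is a dict: "clock": time; "joints": joint angles; "joint_velocities": joint speeds; "effort": joint torques, N m; "tcp_pos": TCP position; "orientation": TCP orientation; "force": force on the tool from outside, world axes, zero at the start; "wrist_torque": the same for the moment, N m; "gripper_width": finger opening in m.
Only numpy, scipy, OpenCV 4.12 (cv2) and the standard library are available. Lean on these libraries where they do the work, as an engineer would, in place of code of your own. Each camera call takes 0.05 s, during which the arm holds its last target.

### The job

Set the gap of the bench film coater to the 4 mm gauge: slide the gauge's blade flat along the bed and under the knife, then turn the black screw head clockwise until the knife just drags on the blade: let go of, it stays nipped, and a level pull of about 2 to 6 N slides it. Never touch the screw without the gauge under the knife, and never force the knife down hard on it. When the drag is right, draw the gauge slowly out towards you and leave it lying flat on the bed in front of the knife, the screw left as set.

Things in the scene. Friction and masses are not known exactly. Their poses are not given: they have to be found in the camera images.
- coater: White base of the film coater, 190 x 96 x 20 mm on 6 mm feet, fixed to the bench. Its top is a flat glass bed, exactly 26 mm above the bench. Origin on the bench (z = 0) under the middle of the knife edge; x points back, away from the open front (the bed runs from x = -141 to +41 mm), y left along the knife, z up.
- head: Aluminium gantry fixed on the bed, with all it carries (carriage, knife, black screw head). Origin on the glass under the middle of the knife edge; axes as the coater's. Its front reaches x = -9 mm. Posts 12 mm wide at y = +-40 mm; the beam on them lies 62 to 74 mm above the glass, x from 1 to 27 mm.
- edge (a point): Point on the glass straight below the middle of the steel knife edge (64 mm wide along y, 2 mm thick). The edge starts higher than the gauge is thick by an unknown 0.5 to 2.1 mm. A stiff spring (12 N per mm) backs the knife: once it touches the gauge its pressure grows by about 8 N for each further radian of the screw. Over 12 N spoils the edge.
- knob (a point): Point on the vertical axis of the screw head, 97 mm above the glass and 14 mm behind the edge, fixed to the gantry. The head is black, knurled, 30 mm wide, from 80 to 110 mm above the glass. Clockwise from above lowers the knife 0.8 mm per radian; the head itself does not sink. It turns stiffly (0.05 N m), stays where left, and has over 4 rad of travel left at the start.
- gauge: Setting gauge, about 100 g: flat steel blade 4 mm thick, 20 mm wide, with an upright blue grip. Origin on its underside below the middle of the grip; x points along the blade to the tip. The blade runs from x = -17 to +85 mm (last 3 mm only 2.2 mm thick); the grip is 34 mm along x, 14 mm across y, from 4 to 43 mm above the underside. It starts flat on the glass before the knife.
- gauge_tip (a point): Middle of the blade's front end, 85 mm ahead of the gauge's origin. Properly inserted it is 15 to 25 mm behind the knife edge; keep it at least 10 mm behind the edge while the screw is set. Blade on glass and on knife rub with a coefficient near 0.6 (20 % either way): the pull that slides the nipped gauge is about 1.2 times the knife's pressure.
- red_cap_bottle: Bystander: white bottle with red cap, 48 mm wide, 106 mm tall; origin under its base.
- green_cap_bottle: Bystander: white bottle with green cap, 40 mm wide, 86 mm tall; origin under its base.
- beaker: Bystander: glass beaker, 75 mm wide, 95 mm tall; origin under its base.
Things that resemble listed ones, but are neither listed nor needed, are in the scene too. There is more than one size of the gauge; the job needs the larger.

How it is judged:
By the outcome, as a careful person would: the job done as asked, in the order asked, and still so for the second after the job is handed in, with the robot touching nothing.
It also fails if it takes over 72 s, if anything falls off the work surface, if the arm or the gripper's body presses on something with over 40 N, if the wrist force passes 120 N, or if a joint passes its speed limit or range.

## Working session

There is one attempt and no reset: what is moved stays moved. The work goes in short steps, Python scripts to look and compute and a tool call to move; the robot and the scene stay as the last step left them, time stands still between calls to the robot, and variables do not carry over. Pictures are saved under pics/ and viewed, and the job is handed in when it is done.

Besides the shell and the picture viewer there is one more tool, called after "Call:" in YAML: its name, and indented under it one key for each argument. servo_tool: Moves the arm, as the interface text tells. Its arguments: {"type":"object","properties":{"series":{"type":"array"},"grip_force":{"type":"number"}},"required":["series"]}

```bash
ls; mkdir -p pics; python3 - <<'E'
from workcell import status, imaging, manip
import cv2
print(status.get_obs(), manip.tip_extent)
for n in ("scene","top","wrist"):
    i=imaging.camera_info(n); print(n,i)
    f=imaging.grab_frame(n); cv2.imwrite(f"pics/{n}0.png",f)
E
```

```text
pics
{'clock': 0.0, 'joints': array([ 1.06570589e+00,  1.81535481e-01,  1.60801293e+00,  2.09764466e-06,
        1.35381656e+00, -2.06335852e-01]), 'joint_velocities': array([-0.00036795, -0.00124964, -0.00037108,  0.00015866,  0.00073395,
       -0.00106762]), 'effort': array([ 2.18186765e-04, -4.33875167e+01, -3.41845715e+01,  7.01832119e-02,
        3.85467312e-02, -1.27125872e-04]), 'tcp_pos': array([0.16898135, 0.54905714, 0.24881088]), 'orientation': array([ 2.52671074,  1.8656645 , -0.00253163]), 'force': array([ 0.51396068,  0.04403686, -0.28502799]), 'wrist_torque': array([-0.01073645, -0.05808201, -0.00624366]), 'gripper_width': 0.08800093780316628} 0.011
scene {'K': array([[400.64247529,   0.        , 278.24786359],
       [  0.        , 400.64247529, 202.54805125],
       [  0.        ,   0.        ,   1.        ]]), 'camera_from_world': array([[-0.57951014, -0.81484787, -0.01381839,  0.43626663],
       [ 0.35857335, -0.27016619,  0.89355212, -0.16667858],
       [-0.7318423 ,  0.5128676 ,  0.44874678, -0.74229748],
       [ 0.        ,  0.        ,  0.        ,  1.     
[... 173 characters left out ...]
'camera_from_world': array([[-0.0287196 , -0.99905962, -0.03248172,  0.29043539],
       [ 0.98771484, -0.03335698,  0.15266531, -0.42486787],
       [-0.15360524, -0.02769819,  0.98774402, -0.99673824],
       [ 0.        ,  0.        ,  0.        ,  1.        ]])}
wrist {'K': array([[299.20201783,   0.        , 281.702261  ],
       [  0.        , 299.20201783, 209.8909504 ],
       [  0.        ,   0.        ,   1.        ]]), 'camera_from_world': array([[ 0.29396493,  0.95581557, -0.00110589, -0.57419859],
       [-0.92101218,  0.28295125, -0.26772217,  0.03601525],
       [-0.2555801 ,  0.07971946,  0.96349552, -0.38744293],
       [ 0.        ,  0.        ,  0.        ,  1.        ]])}
```

View pics/scene0.png

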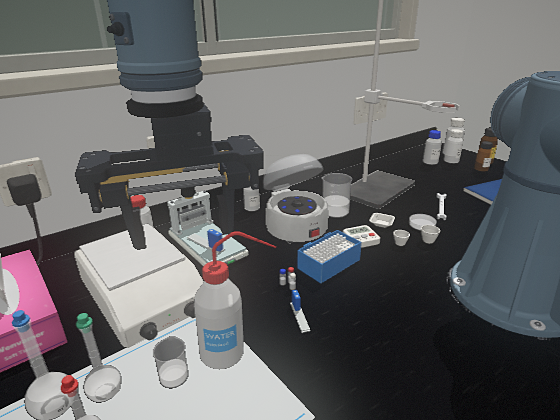

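View pics/top0.png

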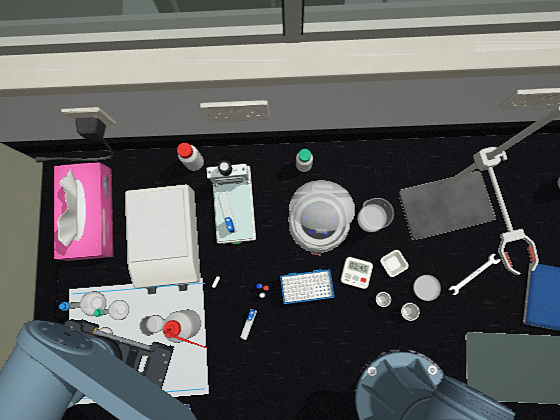

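View pics/wrist0.png

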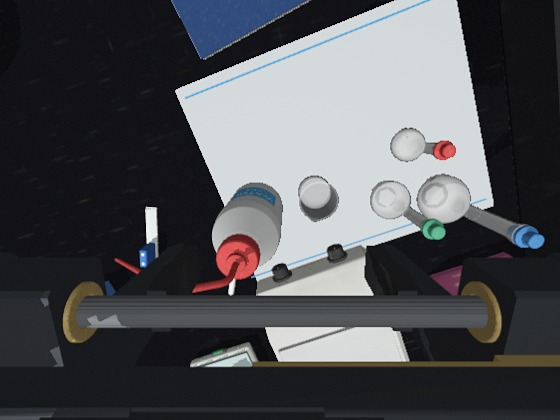

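```bash
python3 - <<'E'
import cv2
f=cv2.imread("pics/top0.png"); c=f[150:255,190:280]; cv2.imwrite("pics/topc.png",cv2.resize(c,None,fx=5.7,fy=5.7,interpolation=cv2.INTER_CUBIC))
f=cv2.imread("pics/scene0.png"); c=f[175:275,150:260]; cv2.imwrite("pics/scc.png",cv2.resize(c,None,fx=6,fy=6,interpolation=cv2.INTER_CUBIC))
E
```

```text
(no output)
```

View pics/topc.png

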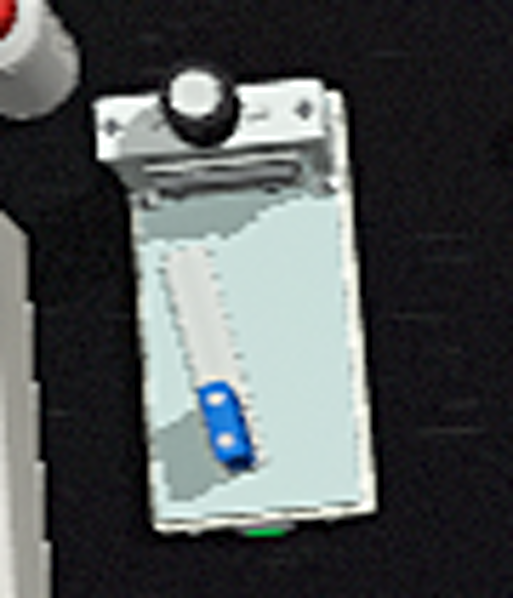

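View pics/scc.png

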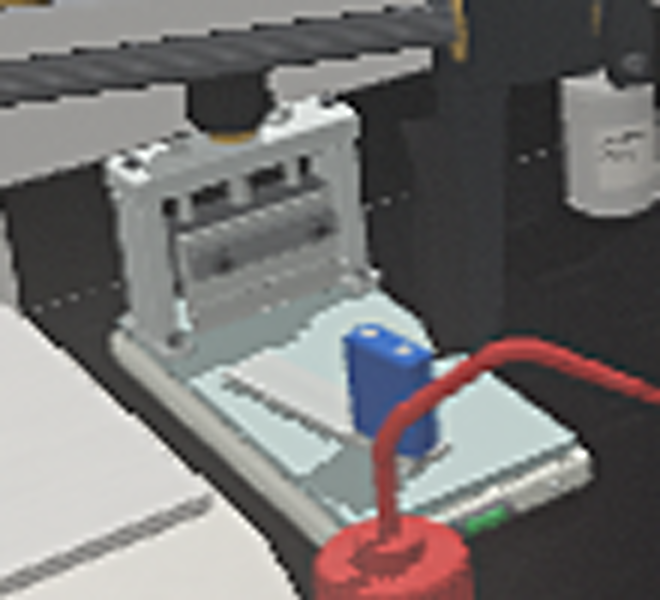

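```bash
cat > h.py <<'E'
import numpy as np
from workcell import status, imaging, manip
def ray(info,u,v,z):
    K=info['K'];T=info['camera_from_world']
    d=np.linalg.inv(K)@[u,v,1]; d=np.array([d[0],-d[1],-d[2]])
    R=T[:3,:3];t=T[:3,3]; o=-R.T@t; d=R.T@d
    return o+d*(z-o[2])/d[2]
def proj(info,p):
    T=info['camera_from_world'];c=T[:3,:3]@np.asarray(p)+T[:3,3]
    q=info['K']@[c[0],-c[1],-c[2]]; return q[:2]/q[2]
E
python3 - <<'E'
from h import *
i=imaging.camera_info("top")
def p(n,u,v,z,s=5.7,o=(190,150)): print(n, ray(i,o[0]+u/s-.4,o[1]+v/s-.4,z).round(4))
p('FL',155,522,.026);p('FR',376,508,.026);p('BR',343,92,.026)
p('knobtop',196,92,.136)
p('gripF',214,384,.069);p('gripB',240,465,.069)
p('gtopmid',228,425,.069)
p('tipL',165,252,.03);p('tipR',208,245,.03)
p('tailR',266,455,.03)
E
```

```text
FL [0.3843 0.4314 0.026 ]
FR [0.3873 0.336  0.026 ]
BR [0.5722 0.3468 0.026 ]
knobtop [0.5427 0.3946 0.136 ]
gripF [0.4366 0.3988 0.069 ]
gripB [0.4023 0.3883 0.069 ]
gtopmid [0.4192 0.3931 0.069 ]
tipL [0.502  0.4256 0.03  ]
tipR [0.5044 0.4067 0.03  ]
tailR [0.4113 0.3826 0.03  ]
```

```bash
python3 - <<'E'
from h import *
import cv2
i=imaging.camera_info("top");w=imaging.camera_info("wrist");s=imaging.camera_info("scene")
T=w['camera_from_world'];print('wristcam pos',-T[:3,:3].T@T[:3,3], 'tcp .169 .549 .249')
for z in (0,.03,.05,.06,.07,.08,.1):
    p=ray(i,195,186,z);q=ray(i,199,283,z);print(z,p.round(3),proj(s,p).round(0),q.round(3),proj(s,q).round(0),proj(w,q).round(0))
f=cv2.imread("pics/top0.png"); c=f[130:300,110:290]; cv2.imwrite("pics/topd.png",cv2.resize(c,None,fx=3.5,fy=3.5,interpolation=cv2.INTER_CUBIC))
f=cv2.imread("pics/scene0.png"); c=f[175:345,70:260]; cv2.imwrite("pics/scd.png",cv2.resize(c,None,fx=3.5,fy=3.5,interpolation=cv2.INTER_CUBIC))
E
```

```text
wristcam pos [0.10296274 0.56956176 0.38241756] tcp .169 .549 .249
0 [0.531 0.491 0.   ] [154. 252.] [0.284 0.481 0.   ] [210. 313.] [260. 274.]
0.03 [0.524 0.485 0.03 ] [156. 241.] [0.284 0.474 0.03 ] [212. 299.] [253. 285.]
0.05 [0.519 0.48  0.05 ] [158. 233.] [0.284 0.47  0.05 ] [213. 288.] [248. 294.]
0.06 [0.517 0.478 0.06 ] [159. 229.] [0.284 0.468 0.06 ] [214. 283.] [246. 299.]
0.07 [0.514 0.475 0.07 ] [159. 225.] [0.284 0.466 0.07 ] [214. 278.] [243. 304.]
0.08 [0.512 0.473 0.08 ] [160. 221.] [0.284 0.463 0.08 ] [215. 273.] [240. 310.]
0.1 [0.507 0.468 0.1  ] [162. 213.] [0.283 0.459 0.1  ] [216. 262.] [234. 321.]
```

View pics/topd.png

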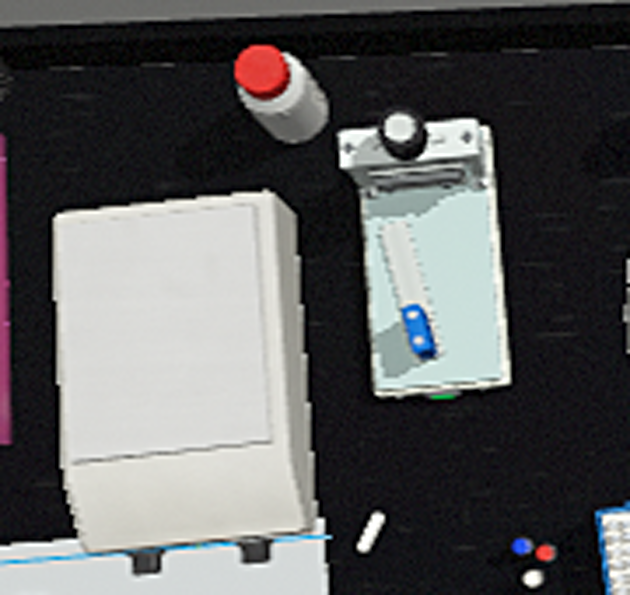

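View pics/scd.png

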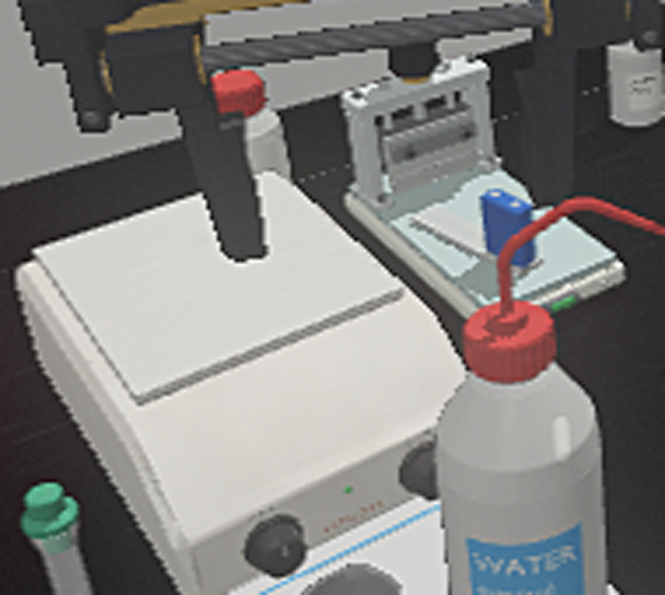

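```bash
python3 - <<'E'
from h import *
i=imaging.camera_info("top");s=imaging.camera_info("scene")
for z in (.05,.07,.09,.1,.11,.13):
    p=ray(i,187,255.5,z);q=ray(i,181.5,186.5,z);r=ray(i,187,185,z);print(z,p.round(3),proj(s,p).round(0),q.round(3),proj(s,q).round(0))
E
```

```text
0.05 [0.35  0.499 0.05 ] [182. 276.] [0.519 0.513 0.05 ] [142. 238.]
0.07 [0.348 0.494 0.07 ] [183. 266.] [0.514 0.508 0.07 ] [144. 230.]
0.09 [0.347 0.489 0.09 ] [185. 256.] [0.509 0.503 0.09 ] [146. 222.]
0.1 [0.346 0.486 0.1  ] [186. 251.] [0.507 0.5   0.1  ] [147. 218.]
0.11 [0.345 0.484 0.11 ] [186. 246.] [0.505 0.497 0.11 ] [148. 213.]
0.13 [0.344 0.479 0.13 ] [188. 235.] [0.5   0.492 0.13 ] [149. 205.]
```

```bash
python3 - <<'E'
from h import *
i=imaging.camera_info("top");s=imaging.camera_info("scene");w=imaging.camera_info("wrist")
b=ray(s,222,358,0);print('base',b)
for z in (.1,.15,.2,.25):
    p=ray(i,172,328,z);print(z,p.round(3),proj(s,p).round(0),proj(w,p).round(0))
E
```

```text
base [0.18394782 0.51054907 0.        ]
0.1 [0.187 0.519 0.1  ] [210. 309.] [258. 226.]
0.15 [0.191 0.505 0.15 ] [215. 275.] [239. 254.]
0.2 [0.196 0.491 0.2  ] [219. 240.] [212. 296.]
0.25 [0.2   0.477 0.25 ] [224. 203.] [170. 361.]
```

```bash
python3 - <<'E'
from h import *
i=imaging.camera_info("top")
for v,z in ((145,0),(97,.0),(97,.2),(97,.3),(97,.4)): print(v,z,ray(i,230,v,z).round(3))
E
```

```text
145 0 [0.637 0.4   0.   ]
97 0.0 [0.77  0.398 0.   ]
97 0.2 [0.676 0.37  0.2  ]
97 0.3 [0.629 0.356 0.3  ]
97 0.4 [0.583 0.342 0.4  ]
```

Call:
servo_tool:
  series: [-0.0083,0.0603,0.005,0,0.5,-0.0083,0.0603,0.005,0,0.5,-0.0083,0.0603,0.005,0,0.5,-0.0083,0.0603,0.005,0,0.5,-0.0083,0.0603,0.005,0,0.5,-0.0083,0.0603,0.005,0,0.5,0,0,0,-10,0.5,0,0,0,-10,0.5,0,0,0,-10,0.5,0,0,0,0,0.5,0,0,0,0,0.5]
  grip_force: 15

```text
clock: 1.52
tcp_pos: [0.5002, 0.3954, 0.2195]
orientation: [-1.962, -2.453, 0.001]
force: [0.2, 0.0, 0.9]
gripper_width: 0.0441
```

```bash
python3 - <<'E'
from h import *
import cv2,pickle
o=status.get_obs();w=imaging.camera_info("wrist");f=imaging.grab_frame("wrist")
pickle.dump(w,open('w1.pkl','wb'))
print(o['clock'],o['tcp_pos'],o['orientation'],o['joints'],o['force'],o['wrist_torque'])
cv2.imwrite("pics/w1.png",f)
cv2.imwrite("pics/w1c.png",cv2.resize(f[40:330,150:420],None,fx=2.05,fy=2.05,interpolation=cv2.INTER_CUBIC))
E
```

```text
1.525 [0.5002156  0.3954404  0.21950167] [-1.96216729e+00 -2.45324137e+00  5.37292053e-04] [ 4.83123950e-01  3.43633392e-01  1.46853655e+00  2.52992924e-05
  1.32980696e+00 -1.30920455e+00] [0.21385771 0.03776448 0.8837069 ] [ 0.0373024  -0.0080997   0.04144585]
```

View pics/w1.png

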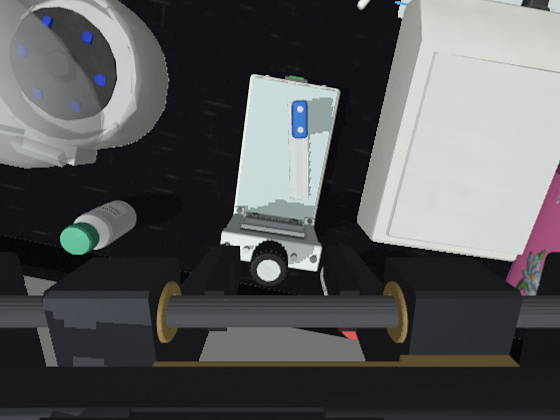

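View pics/w1c.png

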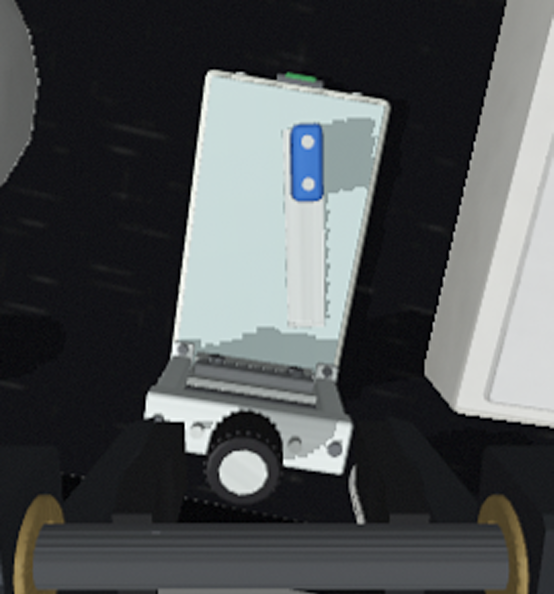

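```bash
python3 - <<'E'
from h import *
import pickle
w=pickle.load(open('w1.pkl','rb'))
def p(n,u,v,z):
    r=ray(w,150+u/2.05-.25,40+v/2.05-.25,z);print(n,r.round(4));return r
fr=p('front R(world -y)',207,71,.026);fl=p('front L',389,102,.026)
p('beam front?',148,418,.1);p('beam front L',350,472,.1)
k=p('knob',243.5,471,.136)
a=p('s back',308,142,.069);b=p('s fwd',307,184,.069)
t=p('tip',306,326,.029);g=(a+b)/2
l=p('BL edge',343,352,.026); r=p('BR edge',176,340,.026)
p('gripL',322,160,.069);p('gripR',292,160,.069)
ang=lambda d:np.degrees(np.arctan2(d[1],d[0]))
print('front yaw',ang(fl-fr)-90, 'sides',ang(r-fr),ang(l-fl),'gauge',ang(t-g),np.linalg.norm((t-g)[:2]),g)
yaw=np.radians(3);X=np.array([np.cos(yaw),np.sin(yaw)]);fm=(fl+fr)[:2]/2
print('edge from front',fm+.145*X,'edge from knob',k[:2]-.014*X)
E
```

```text
front R(world -y) [0.39   0.3388 0.026 ]
front L [0.3841 0.4299 0.026 ]
beam front? [0.5441 0.35   0.1   ]
beam front L [0.5499 0.4438 0.1   ]
knob [0.5419 0.3942 0.136 ]
s back [0.4141 0.3931 0.069 ]
s fwd [0.4315 0.3969 0.069 ]
tip [0.5038 0.4162 0.029 ]
BL edge [0.5143 0.44   0.026 ]
BR edge [0.5279 0.3485 0.026 ]
gripL [0.4201 0.4009 0.069 ]
gripR [0.423 0.388 0.069]
front yaw 3.759515754100647 sides 4.0321555036790935 4.446142073871251 gauge 14.695023613654545 0.08371362928652444 [0.42280963 0.39496866 0.069     ]
edge from front [0.53184835 0.39194018] edge from knob [0.52793125 0.39350857]
```

Call:
servo_tool:
  series: [0,0,0,-2.1,0.5,0.0096,-0.038,0,0,0.5,0.0096,-0.038,0,0,0.5,0,0,0.06,0,0.5,0,0,0.06,0,0.5,0,0,0.0495,0,0.5,0,0,0,0,0.5,0,0,0,0,0.5,0,0,0,0,1,0,0,0,0,1,0,0,0,0,1,0,0,0,0,1]
  grip_force: 15

```text
clock: 3.08
tcp_pos: [0.4224, 0.3946, 0.0511]
orientation: [1.913, 2.492, 0.002]
force: [-1.0, 0.0, 6.0]
gripper_width: 0.0137
```

```bash
python3 - <<'E'
from h import *
import cv2
o=status.get_obs();f=imaging.grab_frame("wrist")
print(o['clock'],o['tcp_pos'],o['orientation'],o['force'],o['wrist_torque'],o['gripper_width'])
g=imaging.grab_frame("top")
cv2.imwrite("pics/w2.png",np.hstack([f[100:400,150:420],cv2.resize(g[150:255,190:290],None,fx=2.85,fy=2.85)[:300]]))
E
```

```text
3.075 [0.42243128 0.39463998 0.05111458] [1.91250461e+00 2.49178278e+00 1.83604629e-03] [-1.00277596  0.04717286  5.95927215] [-0.04982693  0.1635223   0.00118305] 0.013675096402162037Traceback (most recent call last):
  File "<stdin>", line 6, in <module>
    return _nx.concatenate(arrs, 1, dtype=dtype, casting=casting)
           ~~~~~~~~~~~~~~~^^^^^^^^^^^^^^^^^^^^^^^^^^^^^^^^^^^^^^^
ValueError: all the input array dimensions except for the concatenation axis must match exactly, but along dimension 0, the array at index 0 has size 300 and the array at index 1 has size 299
```

Call:
servo_tool:
  series: [0,0,-0.0004,0,1,0,0,0,5.5,1,0,0,0,5.5,1,-0.0041,0,0,0,1,-0.0041,0,0,0,1,0,0.006,0,0,1,0,0.006,0,0,1,0,0.006,0,0,1]

```text
clock: 4.18
tcp_pos: [0.4381, 0.3869, 0.051]
orientation: [-2.139, -2.297, 0.007]
force: [-12.3, -0.2, 16.5]
gripper_width: 0.0139
```

```bash
python3 - <<'E'
from h import *
import cv2
o=status.get_obs();f=imaging.grab_frame("wrist")
print(o['clock'],o['tcp_pos'],o['orientation'],o['force'],o['wrist_torque'],o['gripper_width'])
g=imaging.grab_frame("top")
cv2.imwrite("pics/w3.png",f)
cv2.imwrite("pics/t3.png",cv2.resize(g[150:255,190:290],None,fx=5,fy=5))
E
```

```text
4.175 [0.43813033 0.38694304 0.05103853] [-2.13909724 -2.29714934  0.00742455] [-12.3008988   -0.20963131  16.51835543] [-0.04321971  1.62241207 -0.03459105] 0.013899664954709753
```

View pics/w3.png

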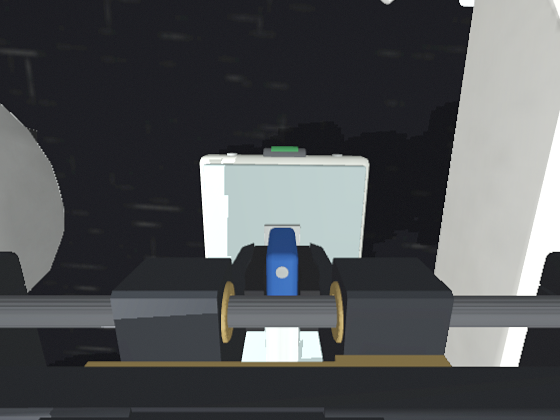

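View pics/t3.png

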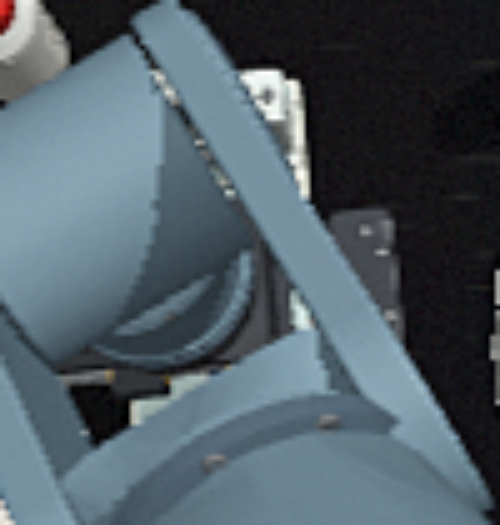

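Call:
servo_tool:
  series: [0,0,-0.0005,0,1,0,0,0,0,1]

```text
clock: 4.53
tcp_pos: [0.4394, 0.3869, 0.051]
orientation: [-2.14, -2.298, 0.004]
force: [-3.8, 0.9, 6.9]
gripper_width: 0.0139
```

Call:
servo_tool:
  series: [0,0,-0.0005,0,1,0,0,0,0,1]

```text
clock: 4.78
tcp_pos: [0.4398, 0.3867, 0.0511]
orientation: [-2.142, -2.298, 0.003]
force: [-2.6, 0.6, 1.8]
gripper_width: 0.0138
```

Call:
servo_tool:
  series: [0,0.0045,0,0,1,0,0.0045,0,0,1,0,0.0045,0,0,1,0,0,0,0,1]

```text
clock: 5.28
tcp_pos: [0.4545, 0.3882, 0.0515]
orientation: [2.143, 2.297, 0.0]
force: [-0.1, 0.9, -0.2]
gripper_width: 0.0138
```

Call:
servo_tool:
  series: [0,0,0.0004,0,1,0,0.004,0,0,1,0,0.004,0,0,1,0,0.004,0,0,1,0,0,0,0,1,0,0,0,0,1]

```text
clock: 6.02
tcp_pos: [0.4659, 0.3891, 0.0511]
orientation: [-2.143, -2.297, 0.0]
force: [0.0, 0.4, -1.1]
gripper_width: 0.0139
```

Call:
servo_tool:
  series: [0,0,0.0002,0,1,0,0,0,0,0.45,0,0,0,0,0.45,0,0,0,0,0.45,0,0,-0.05,0,0.45,0,0,-0.055,0,0.45,0,0,0,0,0.45,0,0,0,0,0.45]

```text
clock: 7.02
tcp_pos: [0.4657, 0.3891, 0.1558]
orientation: [-2.143, -2.297, 0.0]
force: [0.2, 0.4, -1.2]
gripper_width: 0.0481
```

```bash
python3 - <<'E'
from h import *
import cv2,pickle
o=status.get_obs();w=imaging.camera_info("wrist");f=imaging.grab_frame("wrist")
pickle.dump(w,open('w4.pkl','wb'))
print(o['clock'],o['tcp_pos'],o['orientation'],o['force'],o['wrist_torque'],o['gripper_width'])
cv2.imwrite("pics/w4.png",cv2.resize(f[130:420,150:430],None,fx=2,fy=2))
E
```

```text
7.025 [0.46568481 0.38905733 0.15575217] [-2.14290568e+00 -2.29726486e+00  2.29289478e-04] [ 0.16134879  0.3706922  -1.15758129] [ 0.02912703  0.02665334 -0.02914381] 0.04807044958617534
```

View pics/w4.png

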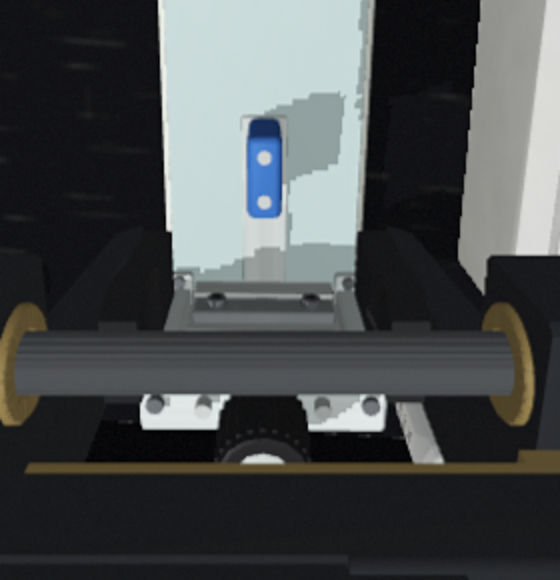

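```bash
python3 - <<'E'
from h import *
import pickle
w=pickle.load(open('w4.pkl','rb'))
def p(n,u,v,z):
    r=ray(w,150+u/2-.25,130+v/2-.25,z);print(n,r.round(4));return r
a=p('sb',264,157,.069);b=p('sf',264,202,.069)
print((a+b)/2); p('tail',264,118,.03)
p('postfoot R',183,283,.03);p('postfoot L',344,283,.03)
# expected knob circle top projection
for k in ((.5428,.3944),(.5408,.3944)):
  for y in(-.015,.015): print(k,(proj(w,(k[0],k[1]+y,.136))-[150,130])*2)
  print((proj(w,(k[0]-.015,k[1],.136))-[150,130])*2, (proj(w,(k[0]-.010,k[1],.136))-[150,130])*2)
E
```

```text
sb [0.4564 0.3885 0.069 ]
sf [0.4745 0.3898 0.069 ]
[0.46547964 0.38917067 0.069     ]
tail [0.4492 0.3881 0.03  ]
postfoot R [0.5318 0.3551 0.03  ]
postfoot L [0.5265 0.4317 0.03  ]
(0.5428, 0.3944) [215.04333468 477.76663859]
(0.5428, 0.3944) [310.91222492 483.22713456]
[266.47473064 440.34519851] [265.3172432  453.92487979]
(0.5408, 0.3944) [215.35383634 472.49640057]
(0.5408, 0.3944) [311.49657484 477.98888515]
[266.94248037 434.85754315] [265.77821527 448.51674013]
```

Call:
servo_tool:
  series: [0,0.0386,0,0,0.45,0,0.0386,0,0,0.45,0,0,0.0175,0,0.45,0,0,0.0175,0,0.45,0,0,0,0,0.45,0,0,0,0,1,0,0,0,0,1,0,0,0,0,1]
  grip_force: 20

```text
clock: 8.07
tcp_pos: [0.5431, 0.3941, 0.1219]
orientation: [2.142, 2.297, -0.0]
force: [-1.4, -3.6, 2.4]
gripper_width: 0.0297
```

```bash
python3 - <<'E'
from h import *
o=status.get_obs();print(o['clock'],o['tcp_pos'],o['orientation'],o['force'],o['wrist_torque'],o['gripper_width'],o['joints'])
import cv2
cv2.imwrite("pics/s5.png",cv2.resize(imaging.grab_frame("scene")[150:290,110:290],None,fx=4,fy=4))
E
```

```text
8.075 [0.54306718 0.39407865 0.12188545] [ 2.14218249e+00  2.29664429e+00 -3.49164926e-04] [-1.39111766 -3.57836402  2.37456248] [-0.56702002  0.30858673  0.03877825] 0.02971100471439383 [ 4.51706203e-01  5.14956623e-01  1.44071803e+00 -1.06113768e-03
  1.18577682e+00 -1.18825936e+00]
```

View pics/s5.png

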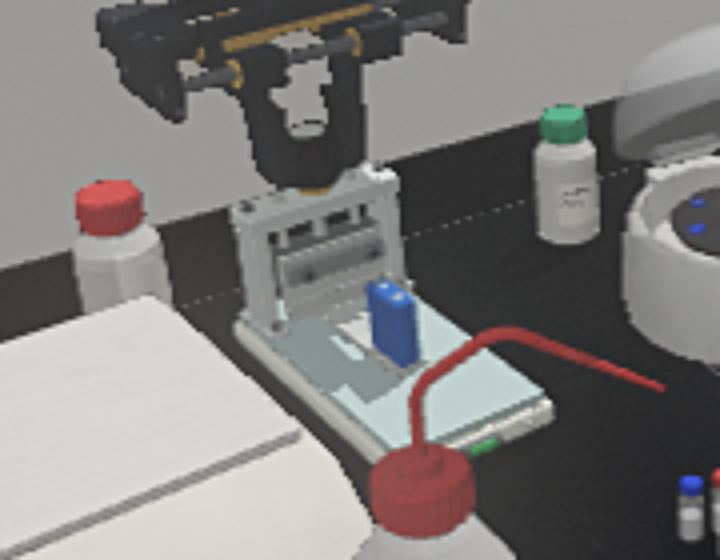

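Call:
servo_tool:
  series: [0,0,0,7.5,1,0,0,0,7.5,1,0,0,0,7.5,1,0,0,0,7.5,1]

```text
clock: 8.62
tcp_pos: [0.5431, 0.3943, 0.1219]
orientation: [2.668, 1.658, 0.0]
force: [-2.0, -3.4, 4.5]
gripper_width: 0.0293
```

```bash
cat > st.py <<'E'
from h import *
o=status.get_obs();r=o['orientation']
print('t',round(o['clock'],2),'tcp',o['tcp_pos'].round(4),'yaw',np.degrees(2*np.arctan2(r[1],r[0])).round(2)%360,'F',o['force'].round(2),'M',o['wrist_torque'].round(3),'w',round(o['gripper_width'],4),'j6eff',o['effort'][5].round(4))
E
python3 st.py
```

```text
t 8.62 tcp [0.5431 0.3943 0.1219] yaw 63.74 F [-1.99 -3.41  4.47] M [-0.569  0.209  0.018] w 0.0293 j6eff -1.3337
```

Call:
servo_tool:
  series: [0,0,0,8,1,0,0,0,8,1,0,0,0,8,1]

```text
clock: 9.0
tcp_pos: [0.5432, 0.3945, 0.1219]
orientation: [2.955, 1.067, 0.001]
force: [-1.8, -2.8, 3.2]
gripper_width: 0.0296
```

```bash
python3 st.py
```

```text
t 9.0 tcp [0.5432 0.3945 0.1219] yaw 39.72 F [-1.77 -2.79  3.23] M [-0.501  0.178  0.063] w 0.0296 j6eff -1.425
```

Call:
servo_tool:
  series: [0,0,0,8,1,0,0,0,7,1,0,0,0,0,1]

```text
clock: 9.38
tcp_pos: [0.5433, 0.3945, 0.1219]
orientation: [-3.067, -0.681, -0.002]
force: [-0.9, -3.4, 4.3]
gripper_width: 0.0292
```

```bash
python3 st.py
```

```text
t 9.38 tcp [0.5433 0.3945 0.1219] yaw 25.029999999999973 F [-0.87 -3.35  4.26] M [-0.607  0.169 -0.045] w 0.0292 j6eff 0.6364
```

Call:
servo_tool:
  series: [0,0,0,0,0.45,0,0,0,0,0.45,0,0,-0.035,0,0.45,0,0,0,-9.86,0.45,0,0,0,-9.86,0.45,0,0,0,-9.86,0.45,0,0,0,-9.86,0.45,0,0,0,-9.86,0.45,0,0,0,-9.86,0.45,0,0,0,-9.86,0.45,0,-0.0386,0,0,0.45,0,-0.0386,0,0,0.45]

```text
clock: 10.88
tcp_pos: [0.4651, 0.3891, 0.1556]
orientation: [-2.142, -2.298, 0.0]
force: [-0.6, 0.6, -0.2]
gripper_width: 0.0485
```

```bash
python3 st.py
```

```text
t 10.88 tcp [0.4651 0.3891 0.1556] yaw 94.02999999999997 F [-0.63  0.58 -0.22] M [0.006 0.043 0.027] w 0.0485 j6eff -0.307
```

Call:
servo_tool:
  series: [0,0,0.0525,0,0.45,0,0,0.052,0,0.45,0,0,0,0,0.45,0,0,0,0,0.45,0,0,0,0,1,0,0,0,0,1,0,0,0,0,1,0,0,0,0,1]
  grip_force: 15

```text
clock: 11.88
tcp_pos: [0.4662, 0.3893, 0.0521]
orientation: [2.142, 2.297, 0.001]
force: [0.1, -1.1, 2.7]
gripper_width: 0.0142
```

```bash
python3 st.py
```

```text
t 11.88 tcp [0.4662 0.3893 0.0521] yaw 94.0 F [ 0.07 -1.05  2.72] M [-0.006  0.038  0.047] w 0.0142 j6eff -0.002
```

Call:
servo_tool:
  series: [0,-0.0005,0,0,1,0,-0.0005,0,0,1]

```text
clock: 12.12
tcp_pos: [0.4658, 0.3893, 0.0521]
orientation: [2.142, 2.297, 0.003]
force: [2.7, 0.4, 3.1]
gripper_width: 0.0138
```

```bash
python3 st.py
```

```text
t 12.12 tcp [0.4658 0.3893 0.0521] yaw 94.0 F [2.7  0.4  3.14] M [ 0.067 -0.408  0.008] w 0.0138 j6eff -0.0066
```

Call:
servo_tool:
  series: [0,-0.0005,0,0,1,0,-0.0005,0,0,1]

```text
clock: 12.38
tcp_pos: [0.4647, 0.3893, 0.0521]
orientation: [2.142, 2.297, 0.003]
force: [3.9, -0.9, 4.4]
gripper_width: 0.0141
```

```bash
python3 st.py
```

```text
t 12.38 tcp [0.4647 0.3893 0.0521] yaw 93.99 F [ 3.9  -0.91  4.43] M [ 0.081 -0.559 -0.023] w 0.0141 j6eff -0.0077
```

Call:
servo_tool:
  series: [0,0,-0.0003,0,1,0,-0.0004,0,0,1,0,-0.0004,0,0,1]

```text
clock: 12.75
tcp_pos: [0.4635, 0.3891, 0.0521]
orientation: [2.142, 2.297, 0.001]
force: [3.2, 0.5, 4.3]
gripper_width: 0.0142
```

```bash
python3 st.py
```

```text
t 12.75 tcp [0.4635 0.3891 0.0521] yaw 94.0 F [3.18 0.48 4.34] M [ 0.101 -0.591 -0.052] w 0.0142 j6eff -0.0099
```

Call:
servo_tool:
  series: [0,-0.0004,0,0,1,0,-0.0004,0,0,1]

```text
clock: 13.0
tcp_pos: [0.4627, 0.389, 0.0521]
orientation: [2.142, 2.297, 0.001]
force: [4.3, 0.5, 5.3]
gripper_width: 0.0141
```

```bash
python3 st.py
```

```text
t 13.0 tcp [0.4627 0.389  0.0521] yaw 94.0 F [4.26 0.5  5.25] M [ 0.073 -0.568 -0.017] w 0.0141 j6eff -0.0098
```

Call:
servo_tool:
  series: [0,0,-0.0003,0,1,0,0.0,0,0,1]

```text
clock: 13.25
tcp_pos: [0.4622, 0.3889, 0.0521]
orientation: [-2.142, -2.298, 0.0]
force: [3.1, 0.9, 4.5]
gripper_width: 0.014
```

```bash
python3 st.py
```

```text
t 13.25 tcp [0.4622 0.3889 0.0521] yaw 94.0 F [3.09 0.86 4.52] M [ 0.127 -0.47  -0.013] w 0.014 j6eff -0.0101
```

Call:
servo_tool:
  series: [0,0.0004,-0.0002,0,1,0,0.0004,0,0,1,0,0.0004,0,0,1,0,0.0004,0,0,1]

```text
clock: 13.75
tcp_pos: [0.4623, 0.3889, 0.0521]
orientation: [-2.141, -2.296, 0.005]
force: [-2.8, -1.1, 8.7]
gripper_width: 0.014
```

```bash
python3 st.py
```

```text
t 13.75 tcp [0.4623 0.3889 0.0521] yaw 94.00999999999999 F [-2.76 -1.14  8.74] M [ 0.045  0.476 -0.056] w 0.014 j6eff -0.0133
```

Call:
servo_tool:
  series: [0,0,-0.0004,0,1,0,0.0,0,0,1]

```text
clock: 14.0
tcp_pos: [0.4623, 0.3889, 0.0521]
orientation: [-2.141, -2.297, 0.005]
force: [-3.5, 0.6, 6.1]
gripper_width: 0.0141
```

```bash
python3 st.py
```

```text
t 14.0 tcp [0.4623 0.3889 0.0521] yaw 94.00999999999999 F [-3.55  0.61  6.15] M [ 0.168  0.403 -0.02 ] w 0.0141 j6eff -0.0102
```

Call:
servo_tool:
  series: [0,0,-0.0004,0,1,0,0.0,0,0,1]

```text
clock: 14.25
tcp_pos: [0.463, 0.3886, 0.0522]
orientation: [-2.142, -2.297, 0.003]
force: [-0.5, -0.1, -0.4]
gripper_width: 0.0141
```

```bash
python3 st.py
```

```text
t 14.25 tcp [0.463  0.3886 0.0522] yaw 94.00999999999999 F [-0.53 -0.11 -0.39] M [-0.03   0.078 -0.026] w 0.0141 j6eff 0.01
```

Call:
servo_tool:
  series: [0,0.001,0,0,1,0,0.001,0,0,1,0,0.001,0,0,1]

```text
clock: 14.62
tcp_pos: [0.467, 0.3891, 0.0529]
orientation: [-2.143, -2.297, 0.001]
force: [-0.2, 0.2, -0.6]
gripper_width: 0.014
```

```bash
python3 st.py
```

```text
t 14.62 tcp [0.467  0.3891 0.0529] yaw 93.99000000000001 F [-0.2   0.18 -0.61] M [0.016 0.012 0.018] w 0.014 j6eff 0.0074
```

Call:
servo_tool:
  series: [0,-0.0005,0,0,1,0,-0.0005,0,0,1]

```text
clock: 14.88
tcp_pos: [0.4659, 0.3891, 0.053]
orientation: [-2.143, -2.297, 0.0]
force: [0.2, -0.9, -1.2]
gripper_width: 0.014
```

```bash
python3 st.py
```

```text
t 14.88 tcp [0.4659 0.3891 0.053 ] yaw 93.99000000000001 F [ 0.23 -0.85 -1.18] M [ 0.009 -0.026 -0.013] w 0.014 j6eff -0.0051
```

Call:
servo_tool:
  series: [0,0,0.0009,0,1,0,0,0,0,1,0,0,0,0,0.45,0,0,0,0,0.45,0,0,0,0,0.45,0,0,-0.052,0,0.45,0,0,-0.052,0,0.45,0,0.0386,0,0,0.45,0,0.0386,0,0,0.45,0,0,0.0175,0,0.45,0,0,0.017,0,0.45]

```text
clock: 16.25
tcp_pos: [0.5419, 0.3942, 0.1199]
orientation: [-2.142, -2.297, 0.003]
force: [-0.3, 0.1, 0.8]
gripper_width: 0.0484
```

```bash
python3 st.py
```

```text
t 16.25 tcp [0.5419 0.3942 0.1199] yaw 93.99000000000001 F [-0.3   0.08  0.77] M [0.027 0.013 0.041] w 0.0484 j6eff -0.0046
```

Call:
servo_tool:
  series: [0,0,0,0,0.45,0,0,0,0,1,0,0,0,0,1,0,0,0,0,1]
  grip_force: 25

```text
clock: 16.75
tcp_pos: [0.5431, 0.3941, 0.1225]
orientation: [2.142, 2.297, -0.0]
force: [-0.3, -3.4, 2.4]
gripper_width: 0.0291
```

```bash
python3 st.py
```

```text
t 16.75 tcp [0.5431 0.3941 0.1225] yaw 94.01 F [-0.3  -3.41  2.39] M [-0.527  0.194 -0.042] w 0.0291 j6eff 0.0024
```

Call:
servo_tool:
  series: [0,0,0,7.8,1,0,0,0,7.8,1,0,0,0,7.8,1,0,0,0,7.8,1]

```text
clock: 17.25
tcp_pos: [0.5431, 0.3944, 0.1225]
orientation: [2.685, 1.631, 0.0]
force: [-1.5, -3.2, 3.3]
gripper_width: 0.0291
```

```bash
python3 st.py
```

```text
t 17.25 tcp [0.5431 0.3944 0.1225] yaw 62.55 F [-1.45 -3.19  3.28] M [-0.403  0.241  0.055] w 0.0291 j6eff -1.3885
```

Call:
servo_tool:
  series: [0,0,0,7.8,1,0,0,0,7.8,1,0,0,0,7.8,1,0,0,0,0,1]

```text
clock: 17.75
tcp_pos: [0.5432, 0.3945, 0.1225]
orientation: [2.957, 1.061, 0.001]
force: [-1.0, -2.2, 4.0]
gripper_width: 0.0291
```

```bash
python3 st.py
```

```text
t 17.75 tcp [0.5432 0.3945 0.1225] yaw 39.46 F [-0.96 -2.2   3.98] M [-0.517  0.186 -0.082] w 0.0291 j6eff 0.7131
```

Call:
servo_tool:
  series: [0,0,0,0,0.45,0,0,0,0,0.45,0,0,-0.034,0,0.45,0,0,0,-9.1,0.45,0,0,0,-9.1,0.45,0,0,0,-9.1,0.45,0,0,0,-9.1,0.45,0,0,0,-9.1,0.45,0,0,0,-9.1,0.45,0,-0.0386,0,0,0.45,0,-0.0386,0,0,0.45,0,0,0.052,0,0.45]

```text
clock: 19.25
tcp_pos: [0.4668, 0.3915, 0.1078]
orientation: [2.137, 2.299, 0.014]
force: [-0.5, 0.1, 0.6]
gripper_width: 0.0486
```

```bash
python3 st.py
```

```text
t 19.25 tcp [0.4668 0.3915 0.1078] yaw 94.17 F [-0.46  0.08  0.63] M [-0.024  0.052  0.029] w 0.0486 j6eff 0.1096
```

Call:
servo_tool:
  series: [0,0,0.0515,0,0.45,0,0,0,0,0.45,0,0,0,0,0.45]

```text
clock: 19.62
tcp_pos: [0.467, 0.3898, 0.0538]
orientation: [2.142, 2.298, 0.003]
force: [0.1, 0.2, 0.6]
gripper_width: 0.0488
```

```bash
python3 st.py
```

```text
t 19.62 tcp [0.467  0.3898 0.0538] yaw 94.02 F [0.08 0.22 0.58] M [0.068 0.061 0.048] w 0.0488 j6eff -0.008
```

Call:
servo_tool:
  series: [0,0,0,0,1,0,0,0,0,1,0,0,0,0,1,0,0,0,0,1]
  grip_force: 15

```text
clock: 20.12
tcp_pos: [0.4662, 0.3893, 0.0528]
orientation: [2.142, 2.297, 0.001]
force: [-0.2, -0.7, 3.2]
gripper_width: 0.0137
```

```bash
python3 st.py
```

```text
t 20.12 tcp [0.4662 0.3893 0.0528] yaw 94.0 F [-0.2  -0.74  3.19] M [-0.006  0.092 -0.041] w 0.0137 j6eff -0.0069
```

Call:
servo_tool:
  series: [0,0,-0.0003,0,1,0,0,0,0,1,0,0,0,0,1]

```text
clock: 20.5
tcp_pos: [0.4662, 0.3893, 0.0528]
orientation: [2.142, 2.298, 0.001]
force: [-0.3, -0.8, 2.8]
gripper_width: 0.0141
```

```bash
python3 st.py
```

```text
t 20.5 tcp [0.4662 0.3893 0.0528] yaw 94.0 F [-0.29 -0.85  2.77] M [0.064 0.037 0.067] w 0.0141 j6eff -0.0051
```

Call:
servo_tool:
  series: [0,-0.0003,-0.0003,0,1,0,-0.0003,0,0,1,0,0,0,0,1]

```text
clock: 20.88
tcp_pos: [0.4654, 0.3891, 0.0528]
orientation: [2.142, 2.298, 0.0]
force: [1.8, 1.3, 1.0]
gripper_width: 0.014
```

```bash
python3 st.py
```

```text
t 20.88 tcp [0.4654 0.3891 0.0528] yaw 94.0 F [1.78 1.34 1.04] M [ 0.088 -0.229 -0.053] w 0.014 j6eff -0.0064
```

Call:
servo_tool:
  series: [0,-0.0004,-0.0002,0,1,0,-0.0004,0,0,1,0,0,0,0,1]

```text
clock: 21.25
tcp_pos: [0.4643, 0.389, 0.0528]
orientation: [-2.142, -2.297, 0.001]
force: [0.7, -0.7, -0.7]
gripper_width: 0.0138
```

```bash
python3 st.py
```

```text
t 21.25 tcp [0.4643 0.389  0.0528] yaw 94.0 F [ 0.65 -0.74 -0.67] M [ 0.033 -0.072  0.031] w 0.0138 j6eff -0.0043
```

Call:
servo_tool:
  series: [0,0.0007,-0.0002,0,1,0,0.0007,0,0,1,0,0,0,0,1]

```text
clock: 21.62
tcp_pos: [0.4658, 0.3891, 0.053]
orientation: [-2.143, -2.297, 0.001]
force: [-0.4, 0.5, -1.9]
gripper_width: 0.0139
```

```bash
python3 st.py
```

```text
t 21.62 tcp [0.4658 0.3891 0.053 ] yaw 93.99000000000001 F [-0.43  0.49 -1.85] M [ 0.044  0.095 -0.001] w 0.0139 j6eff -0.0031
```

Call:
servo_tool:
  series: [0,0,0.0003,0,1,0,0,0,0,1,0,0,0,0,0.45,0,0,0,0,0.45,0,0,0,0,0.45,0,0,-0.052,0,0.45,0,0,-0.052,0,0.45,0,0.0386,0,0,0.45,0,0.0386,0,0,0.45,0,0,0.0175,0,0.45,0,0,0.0175,0,0.45,0,0,0,0,0.45]

```text
clock: 23.12
tcp_pos: [0.5401, 0.3938, 0.1186]
orientation: [-2.14, -2.297, 0.009]
force: [-0.3, 0.4, -0.5]
gripper_width: 0.0487
```

```bash
python3 st.py
```

```text
t 23.12 tcp [0.5401 0.3938 0.1186] yaw 94.04000000000002 F [-0.34  0.43 -0.48] M [ 0.001 -0.002 -0.042] w 0.0487 j6eff 0.0021
```

Call:
servo_tool:
  series: [0,0,0,0,1,0,0,0,0,1,0,0,0,0,1,0,0,0,7.9,1,0,0,0,7.9,1,0,0,0,7.9,1,0,0,0,7.9,1,0,0,0,0,1]
  grip_force: 25

```text
clock: 24.12
tcp_pos: [0.5431, 0.3944, 0.1227]
orientation: [2.686, 1.629, 0.0]
force: [-1.9, -3.7, 3.8]
gripper_width: 0.029
```

```bash
python3 st.py
```

```text
t 24.12 tcp [0.5431 0.3944 0.1227] yaw 62.46 F [-1.91 -3.68  3.79] M [-0.532  0.307 -0.036] w 0.029 j6eff 0.7263
```

Total about 2.71 rad. Back to the gauge for a pull test.

Call:
servo_tool:
  series: [0,0,0,0,0.45,0,0,0,0,0.45,0,0,-0.034,0,0.45,0,0,0,-10.5,0.45,0,0,0,-10.5,0.45,0,0,0,-10.6,0.45,0,-0.0386,0,0,0.45,0,-0.0386,0,0,0.45,0,0,0.052,0,0.45,0,0,0.0515,0,0.45,0,0,0,0,0.45,0,0,0,0,0.45]

```text
clock: 25.62
tcp_pos: [0.467, 0.3898, 0.054]
orientation: [2.142, 2.298, 0.003]
force: [1.1, 0.5, 0.4]
gripper_width: 0.0486
```

Call:
servo_tool:
  series: [0,0,0,0,0.45,0,0,0,0,0.45,0,0,0,0,1,0,0,0,0,1,0,0,0,0,1,0,0,0,0,1]
  grip_force: 15

```text
clock: 26.38
tcp_pos: [0.4659, 0.3891, 0.0524]
orientation: [-2.143, -2.298, 0.0]
force: [-1.6, -0.4, 0.5]
gripper_width: 0.0141
```

```bash
python3 st.py
```

```text
t 26.38 tcp [0.4659 0.3891 0.0524] yaw 94.0 F [-1.59 -0.41  0.48] M [0.085 0.018 0.016] w 0.0141 j6eff -0.0132
```

Call:
servo_tool:
  series: [0,-0.0003,0,0,1,0,-0.0003,0,0,1,0,0,0,0,1]

```text
clock: 26.75
tcp_pos: [0.4658, 0.3891, 0.0524]
orientation: [2.142, 2.297, 0.001]
force: [3.4, 0.3, -3.4]
gripper_width: 0.0139
```

```bash
python3 st.py
```

```text
t 26.75 tcp [0.4658 0.3891 0.0524] yaw 93.99 F [ 3.42  0.33 -3.38] M [ 0.116 -0.556 -0.03 ] w 0.0139 j6eff 0.0065
```

Call:
servo_tool:
  series: [0,-0.0003,0.0002,0,1,0,0,0,0,1]

```text
clock: 27.0
tcp_pos: [0.4658, 0.3891, 0.0524]
orientation: [2.142, 2.297, 0.002]
force: [5.3, 0.1, -3.8]
gripper_width: 0.014
```

```bash
python3 st.py
```

```text
t 27.0 tcp [0.4658 0.3891 0.0524] yaw 93.99 F [ 5.32  0.15 -3.78] M [ 0.087 -0.767 -0.004] w 0.014 j6eff -0.0001
```

Call:
servo_tool:
  series: [0,-0.0003,0,0,1,0,0,0,0,1]

```text
clock: 27.25
tcp_pos: [0.4654, 0.3891, 0.0524]
orientation: [2.142, 2.297, 0.002]
force: [5.9, 1.0, -3.6]
gripper_width: 0.0138
```

```bash
python3 st.py
```

```text
t 27.25 tcp [0.4654 0.3891 0.0524] yaw 93.99 F [ 5.93  0.99 -3.55] M [ 0.093 -0.73  -0.053] w 0.0138 j6eff -0.0008
```

Call:
servo_tool:
  series: [0,-0.0003,0,0,1,0,0,0,0,1]

```text
clock: 27.5
tcp_pos: [0.4651, 0.3891, 0.0524]
orientation: [2.142, 2.297, 0.002]
force: [4.6, 0.3, -3.9]
gripper_width: 0.0142
```

```bash
python3 st.py
```

```text
t 27.5 tcp [0.4651 0.3891 0.0524] yaw 94.0 F [ 4.57  0.29 -3.94] M [ 0.045 -0.787 -0.014] w 0.0142 j6eff -0.0007
```

Call:
servo_tool:
  series: [0,-0.0003,0.0003,0,1,0,-0.0002,0,0,1,0,0,0,0,1]

```text
clock: 27.88
tcp_pos: [0.465, 0.3891, 0.0524]
orientation: [2.142, 2.297, 0.003]
force: [5.9, 0.4, -2.3]
gripper_width: 0.0143
```

```bash
python3 st.py
```

```text
t 27.88 tcp [0.465  0.3891 0.0524] yaw 93.99 F [ 5.91  0.42 -2.34] M [-0.01  -0.808 -0.062] w 0.0143 j6eff -0.0099
```

Call:
servo_tool:
  series: [0,-0.0002,0.0002,0,1,0,-0.0002,0,0,1,0,0,0,0,1]

```text
clock: 28.25
tcp_pos: [0.4648, 0.3891, 0.0524]
orientation: [2.142, 2.296, 0.004]
force: [5.1, -0.2, -2.2]
gripper_width: 0.0141
```

```bash
python3 st.py; python3 - <<'E'
from h import *
for k in range(4):
    imaging.grab_frame("scene");o=status.get_obs();print(o['force'].round(2),o['tcp_pos'].round(4))
E
```

```text
t 28.25 tcp [0.4648 0.3891 0.0524] yaw 93.99 F [ 5.06 -0.15 -2.25] M [ 0.051 -0.846 -0.044] w 0.0141 j6eff -0.0169
[ 5.84 -0.07 -2.39] [0.4649 0.3891 0.0524]
[ 5.17 -0.38 -1.95] [0.4649 0.3891 0.0524]
[ 6.15 -0.93 -2.33] [0.4649 0.3891 0.0524]
[ 6.39 -0.18 -1.64] [0.4649 0.3892 0.0524]
```

Call:
servo_tool:
  series: [0,-0.0003,0.0003,0,1,0,-0.0003,0.0002,0,1,0,-0.0003,0,0,1]

```text
clock: 28.82
tcp_pos: [0.4646, 0.3892, 0.0523]
orientation: [2.142, 2.296, 0.005]
force: [7.6, -1.2, -0.7]
gripper_width: 0.0136
```

```bash
python3 st.py; python3 - <<'E'
from h import *
for k in range(4):
    imaging.grab_frame("scene");o=status.get_obs();print(o['force'].round(2),o['tcp_pos'].round(4))
E
```

```text
t 28.82 tcp [0.4646 0.3892 0.0523] yaw 93.98 F [ 7.64 -1.17 -0.74] M [-0.103 -1.015 -0.043] w 0.0136 j6eff -0.0316
[ 6.85 -0.02 -0.37] [0.4646 0.3892 0.0524]
[ 7.01  0.01 -1.02] [0.4646 0.3892 0.0523]
[ 6.87 -0.28 -1.08] [0.4646 0.3891 0.0523]
[ 7.18 -0.14 -0.54] [0.4646 0.3892 0.0524]
```

Call:
servo_tool:
  series: [0,0.001,0,0,1,0,0,-0.0003,0,1,0,0,0,0,0.45,0,0,0,0,0.45,0,0,0,0,0.45,0,0,-0.052,0,0.45,0,0,-0.052,0,0.45,0,0.0397,0,0,0.45,0,0.0397,0,0,0.45,0,0,0.017,0,0.45,0,0,0.016,0,0.45,0,0,0,0,0.45]

```text
clock: 30.52
tcp_pos: [0.54, 0.3938, 0.1193]
orientation: [-2.14, -2.297, 0.009]
force: [-0.1, -0.6, -0.0]
gripper_width: 0.0482
```

Call:
servo_tool:
  series: [0,0,0,0,0.45,0,0,0,0,0.45]

```text
clock: 30.78
tcp_pos: [0.5429, 0.3949, 0.1233]
orientation: [2.142, 2.298, 0.002]
force: [-0.1, -0.1, -0.9]
gripper_width: 0.0488
```

```bash
python3 st.py; python3 - <<'E'
from h import *
import cv2
cv2.imwrite("pics/s6.png",cv2.resize(imaging.grab_frame("scene")[150:290,110:290],None,fx=4,fy=4))
E
```

```text
t 30.77 tcp [0.5429 0.3949 0.1233] yaw 94.03 F [-0.05 -0.1  -0.87] M [0.001 0.008 0.042] w 0.0488 j6eff 0.0007
```

View pics/s6.png

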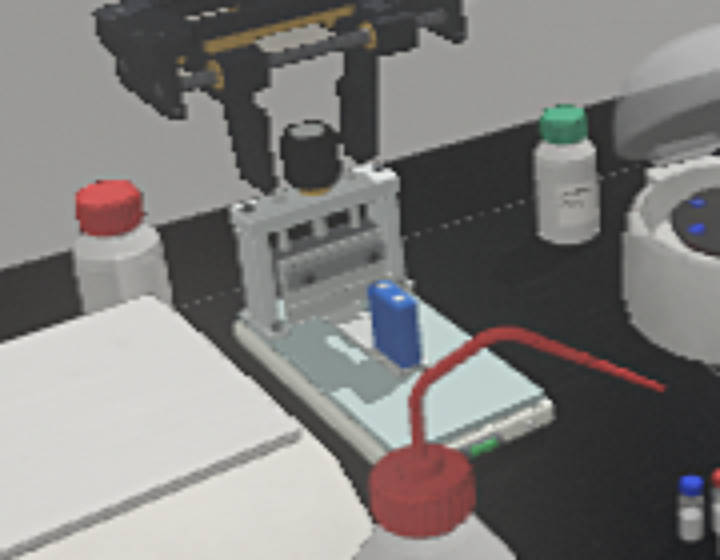

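Call:
servo_tool:
  series: [0,0,0,0,1,0,0,0,0,1,0,0,0,0,1,0,0,0,-5.7,1,0,0,0,-5.7,1,0,0,0,-5.6,1,0,0,0,0,1,0,0,0,0,1]
  grip_force: 25

```text
clock: 31.82
tcp_pos: [0.5431, 0.394, 0.1228]
orientation: [1.782, 2.587, -0.001]
force: [-0.3, -5.1, 3.9]
gripper_width: 0.0294
```

```bash
python3 st.py
```

```text
t 31.82 tcp [0.5431 0.394  0.1228] yaw 110.87 F [-0.33 -5.07  3.89] M [-0.854  0.15   0.009] w 0.0294 j6eff 0.0427
```

Call:
servo_tool:
  series: [0,0,0,0,0.45,0,0,0,0,0.45,0,0,-0.034,0,0.45,0,0,0,8.5,0.45,0,0,0,8.5,0.45,0,-0.039,0,0,0.45,0,-0.039,0,0,0.45,0,0,0.052,0,0.45,0,0,0.0525,0,0.45,0,0,0,0,0.45,0,0,0,0,0.45,0,0,0,0,0.45]

```text
clock: 33.33
tcp_pos: [0.4669, 0.3902, 0.0548]
orientation: [2.142, 2.296, 0.007]
force: [0.7, -0.3, -0.3]
gripper_width: 0.0484
```

Call:
servo_tool:
  series: [0,0,0,0,0.45,0,0,0,0,1,0,0,0,0,1,0,0,0,0,1,0,0,0,0,1]
  grip_force: 15

```text
clock: 33.95
tcp_pos: [0.465, 0.3891, 0.0519]
orientation: [-2.143, -2.297, 0.0]
force: [-1.0, -0.3, 0.9]
gripper_width: 0.0144
```

```bash
python3 st.py
```

```text
t 33.95 tcp [0.465  0.3891 0.0519] yaw 94.0 F [-1.01 -0.26  0.85] M [-0.024  0.084 -0.025] w 0.0144 j6eff 0.0026
```

Call:
servo_tool:
  series: [0,-0.0003,0.0001,0,1,0,-0.0003,0.0001,0,1,0,-0.0003,0.0001,0,1,0,0,0,0,1]

```text
clock: 34.45
tcp_pos: [0.4648, 0.3891, 0.0519]
orientation: [2.142, 2.297, 0.002]
force: [4.5, 0.7, -0.2]
gripper_width: 0.0139
```

```bash
python3 st.py
```

```text
t 34.45 tcp [0.4648 0.3891 0.0519] yaw 93.99 F [ 4.54  0.65 -0.2 ] M [ 0.023 -0.526 -0.02 ] w 0.0139 j6eff -0.0067
```

Call:
servo_tool:
  series: [0,-0.0003,0.0001,0,1,0,-0.0003,0.0001,0,1,0,-0.0003,0.0001,0,1,0,0,0,0,1]

```text
clock: 34.95
tcp_pos: [0.4639, 0.3892, 0.0519]
orientation: [2.142, 2.297, 0.002]
force: [4.9, -0.2, 2.2]
gripper_width: 0.0139
```

```bash
python3 st.py;python3 - <<'E'
from h import *
for k in range(4):
    imaging.grab_frame("scene");o=status.get_obs();print(o['force'].round(2),o['tcp_pos'].round(4))
E
```

```text
t 34.95 tcp [0.4639 0.3892 0.0519] yaw 94.0 F [ 4.95 -0.21  2.23] M [-0.062 -0.784 -0.049] w 0.0139 j6eff -0.0162
[5.96 0.21 0.79] [0.464  0.3892 0.0519]
[4.48 0.12 1.19] [0.464  0.3892 0.052 ]
[5.3  0.32 0.41] [0.4639 0.3892 0.0519]
[ 4.47 -0.84  0.76] [0.464  0.3892 0.0519]
```

Call:
servo_tool:
  series: [0,-0.0003,-0.0001,0,1,0,-0.0003,0,0,1,0,-0.0003,0,0,1]

```text
clock: 35.52
tcp_pos: [0.4628, 0.3891, 0.0519]
orientation: [2.142, 2.297, 0.002]
force: [6.4, 0.2, 1.8]
gripper_width: 0.0136
```

```bash
python3 st.py;python3 - <<'E'
from h import *
for k in range(6):
    imaging.grab_frame("scene");o=status.get_obs();print(o['force'].round(2),o['tcp_pos'].round(4))
E
```

```text
t 35.52 tcp [0.4628 0.3891 0.0519] yaw 94.0 F [6.41 0.24 1.85] M [ 0.036 -0.774  0.011] w 0.0136 j6eff -0.0059
[5.94 0.51 2.13] [0.4629 0.3891 0.052 ]
[4.44 0.73 1.88] [0.4628 0.3891 0.0519]
[5.3  0.18 1.67] [0.4629 0.3891 0.0519]
[5.73 0.46 1.36] [0.4628 0.3892 0.052 ]
[4.08 0.92 1.21] [0.4628 0.3892 0.052 ]
[ 5.   -0.03  1.38] [0.4629 0.3891 0.052 ]
```

Call:
servo_tool:
  series: [0,-0.0003,-0.0003,0,1,0,-0.0003,0,0,1,0,-0.0003,0,0,1]

```text
clock: 36.2
tcp_pos: [0.4616, 0.389, 0.052]
orientation: [2.142, 2.298, 0.001]
force: [4.7, -0.3, 0.8]
gripper_width: 0.014
```

```bash
python3 st.py;python3 - <<'E'
from h import *
for k in range(6):
    imaging.grab_frame("scene");o=status.get_obs();print(o['force'].round(2),o['tcp_pos'].round(4))
E
```

```text
t 36.2 tcp [0.4616 0.389  0.052 ] yaw 94.0 F [ 4.69 -0.27  0.84] M [ 0.13  -0.781  0.016] w 0.014 j6eff 0.0083
[ 4.87 -0.43  0.86] [0.4616 0.389  0.052 ]
[4.24 0.29 0.61] [0.4616 0.3889 0.0519]
[5.08 0.11 1.24] [0.4616 0.389  0.052 ]
[4.13 1.28 1.26] [0.4616 0.389  0.052 ]
[4.99 0.81 1.7 ] [0.4616 0.389  0.052 ]
[5.55 0.72 1.56] [0.4615 0.3889 0.0519]
```

Call:
servo_tool:
  series: [0,-0.0015,-0.0002,0,1,0,-0.0015,0,0,1,0,-0.0015,0,0,1,0,-0.0015,0,0,1,0,-0.0015,0,0,1,0,-0.0015,0,0,1]

```text
clock: 37.25
tcp_pos: [0.4523, 0.3882, 0.052]
orientation: [-2.142, -2.298, 0.0]
force: [5.1, -0.2, 0.6]
gripper_width: 0.0137
```

```bash
python3 st.py
```

```text
t 37.25 tcp [0.4523 0.3882 0.052 ] yaw 94.00999999999999 F [ 5.1  -0.23  0.61] M [ 0.06  -0.742 -0.012] w 0.0137 j6eff -0.0124
```

Call:
servo_tool:
  series: [0,-0.0015,0,0,1,0,-0.0015,0,0,1,0,-0.0015,0,0,1,0,-0.0015,0,0,1]

```text
clock: 37.75
tcp_pos: [0.4459, 0.3878, 0.0519]
orientation: [-2.142, -2.297, 0.001]
force: [1.9, -0.2, 1.9]
gripper_width: 0.0139
```

```bash
python3 st.py
```

```text
t 37.75 tcp [0.4459 0.3878 0.0519] yaw 94.0 F [ 1.93 -0.24  1.85] M [ 0.043 -0.451 -0.004] w 0.0139 j6eff -0.0125
```

Call:
servo_tool:
  series: [0,-0.002,0,0,1,0,-0.002,0,0,1,0,-0.002,0,0,1,0,-0.002,0,0,1,0,-0.002,0,0,1,0,-0.002,0,0,1,0,-0.002,0,0,1,0,-0.002,0,0,1,0,-0.002,0,0,1,0,-0.002,0,0,1,0,-0.002,0,0,1,0,-0.002,0,0,1]

```text
clock: 39.25
tcp_pos: [0.4223, 0.3861, 0.0519]
orientation: [-2.142, -2.298, 0.0]
force: [1.7, -0.2, 1.1]
gripper_width: 0.0139
```

```bash
python3 st.py
```

```text
t 39.25 tcp [0.4223 0.3861 0.0519] yaw 94.0 F [ 1.73 -0.16  1.09] M [ 0.049 -0.256 -0.044] w 0.0139 j6eff -0.0166
```

Call:
servo_tool:
  series: [0,0,0,0,1,0,0,0,0,0.45,0,0,0,0,0.45,0,0,0,0,0.45,0,0,-0.04,0,0.45,0,0,-0.06,0,0.45,0,0,-0.06,0,0.45,0,0.03,0,0,0.45,0,0.03,0,0,0.45,0,0,0,0,0.45,0,0,0,0,0.45]

```text
clock: 40.62
tcp_pos: [0.4814, 0.3901, 0.2113]
orientation: [-2.142, -2.297, 0.003]
force: [-0.4, -0.3, -0.0]
gripper_width: 0.0483
```

```bash
python3 st.py; python3 - <<'E'
from h import *
import cv2
a=cv2.resize(imaging.grab_frame("wrist")[20:320,150:420],None,fx=1.4,fy=1.4)
b=cv2.resize(imaging.grab_frame("scene")[150:290,130:260],None,fx=3,fy=3)
print(a.shape,b.shape)
cv2.imwrite("pics/f.png",np.hstack([a,b]))
E
```

```text
t 40.62 tcp [0.4814 0.3901 0.2113] yaw 94.0 F [-0.44 -0.3  -0.02] M [-0.015  0.014 -0.016] w 0.0483 j6eff -0.0035
(420, 378, 3) (420, 390, 3)
```

View pics/f.png

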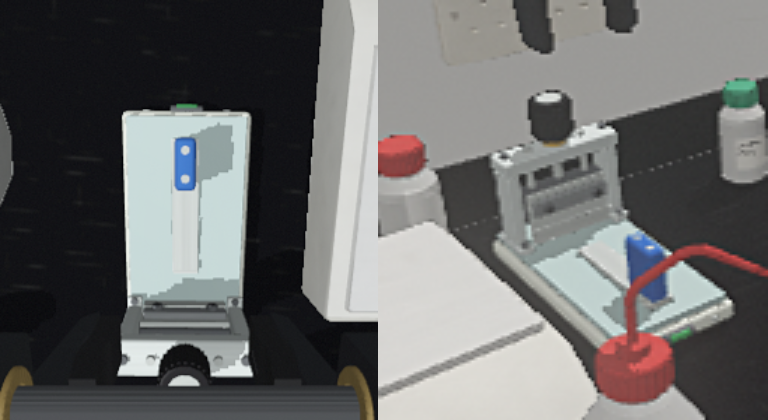

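The gauge lies flat on the bed with its tip clear in front of the knife, in both views. Nothing else has moved, and the gripper is free.

```bash
python3 -c "
from workcell import manip
print(manip.close_job())"
```

```text
the job is handed in; nothing more can be done
None
```

The coater is set to the 4 mm gauge, the gauge lies flat on the bed in front of the knife, and the job is handed in after about 41 s.

- **Insertion:** I slid the gauge's blade under the knife to about 21 mm behind the edge. It was still about 17 mm behind it after the last pull test.
- **Setting the screw:** I turned the screw clockwise in steps of 1.20, 0.95 and 0.55 rad, with a pull test after each.
    - After the first two steps there was no nip.
    - After the third the pull was about 7 N, slightly too tight, so I backed the screw off 17° (0.30 rad).
- **Final drag:** The gauge then slid at about 4.5 to 5.1 N as measured. Part of that was the gripper pressing the blade down: the same drag once out from under the knife was 1.7 N. My estimate of the level pull from the nip is 3.5 to 4.5 N, inside the 2 to 6 N band.
- **Last pictures:** They show the gauge flat, its tip clear in front of the knife, and the bystanders in place. The gripper was clear, and I did not touch the screw after the last setting.

These points went less cleanly:

- **Pressing down:** Early in the insertion the gripper pressed the gauge onto the glass with about 16 N; I corrected it.
- **Lifting:** The blade was lifted about 0.3 mm for a moment during insertion. In the first pull test it was lifted about 0.8 mm while under the knife, without touching it.
- **Force noise:** The force readings wander by about 1 N, so the drag figures carry that much uncertainty.

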